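# Open the ratchet book rail for another book

### The job

Make room on the book rail: with a fingertip press the orange ratchet release down and, keeping it pressed, push the sliding jaw back along its bar, away from the books, until its red pointer is over the green marker; then let go so that the release springs back up. Only press and push: leave the marker where it is, and leave the books, stapler, bowl and tumbler standing undisturbed.

Things in the scene. Friction and masses are not known exactly. Their poses are not given: they have to be found in the camera images.
- rail: Ratchet book rail, 436 mm long, fixed to the desk. Origin on the desk under the bar. Its y axis runs along the bar: fixed end plate and beech deck (24 mm high, 130 mm wide) with three books at the -y end, end stop at y = +205 mm; z is up. The aluminium bar is 24 mm wide and high, with teeth 6 mm apart on its -x side and a white strip for the marker at its +x side.
- jaw: Sliding jaw on the bar, axes as the rail's. Origin on the bar's centre line at desk height, under the book-side face of its upright steel plate (90 mm wide, top at 105 mm). Behind it a black carriage, 50 mm wide, y = 6 to 118 mm, top at 55 mm. It starts 0 to 35 mm along its 160 mm way (towards +y), slides with about 3 N of friction and stays where it is left.
- release (a joint): Travel of the orange release paddle, m: 0 up, 0.010 fully down, straight down on a spring (2 to 5 N). The ratchet locks the jaw in +y (after up to 6 mm of play) unless the paddle is held more than about 4 mm down; towards -y it always slides, clicking. Let go, the paddle springs back up; it may stay up to 4 mm low where the pawl meets a tooth, which is in order.
- release_top (a point): Centre of the orange paddle's flat top, which is 46 mm (x) by 50 mm (y), 70 mm above the desk when up and 75 mm behind the plate's face; moves with the paddle. Its +y edge is 4 mm from the thumb stop. Axes as the rail's.
- stop_face (a point): Centre of the face of the black thumb stop, an upright wall on the carriage right behind the paddle, 54 mm wide and 14 mm thick, top 100 mm above the desk, 30 mm above the paddle. The face looks towards the paddle (-y): a finger standing on the paddle pushes the jaw in +y with it. Axes as the rail's.
- pointer (a point): Tip of the red pointer, a 4 mm wide finger on the +x side of the jaw's carriage, 60 mm behind the plate's face, 47 mm from the bar's centre line and 30 mm above the desk. Axes as the rail's.
- marker_mid (a point): Centre of the top of the green marker, a tab 20 mm long (along y), 36 mm wide and 18 mm high, beside the +x side of the bar; the pointer passes 9 mm above it. It says where the pointer has to end: same y along the rail. It is stiff on its strip and must not be moved. Axes as the rail's.
- book_blue: Blue pocket book standing on the deck next to the end plate, 34 mm thick (y), 148 mm wide, 105 mm high. Origin at the middle of its underside.
- book_yellow: Yellow pocket book standing in the middle, 40 mm thick, 148 mm wide, 105 mm high. Origin at the middle of its underside.
- book_green: Green pocket book standing nearest the jaw, 44 mm thick, 148 mm wide, 105 mm high. Origin at the middle of its underside.
- stapler: Red plastic stapler on the desk, 140 mm long (its y), 36 mm wide, 51 mm high. Origin at the middle of its underside.
- bowl: White ceramic bowl, 140 mm across, 55 mm high. Origin at the middle of its underside.
- tumbler: Glass tumbler, 72 mm across, 95 mm high. Origin at the middle of its underside.
There are look-alikes about, which are no part of the job. Of the things that look like the tumbler, the smallest one is meant. Leave any purple look-alike of the book_green alone.

How it is judged (in metres and radians):
On the way, in this order (a step that is already met when the one before it is completed fails the run):
1. the release is pressed down by the fingers while the jaw is still where it started (value of joint release above 0.004 m and contact force between the fingers and jaw above 0.5 N and distance of jaw from where it was at the start of the episode below 0.015 m), for 0.1 s.
2. the jaw is pushed back until the pointer is over the marker (y of pointer in the frame of marker_mid between -0.012 and 0.012 m), for 0.1 s.
At the end, for the whole second after the job is handed in: The pointer is within 12 mm of the marker's centre along the bar, the jaw is at rest, the release is up again (less than 6 mm down), and books, stapler, bowl and tumbler stand upright (all of step 2 and value of joint release below 0.006 m and linear speed of jaw below 0.005 m/s and angle between each of book_blue, book_yellow, book_green, stapler, bowl, tumbler's own z axis and vertical below 0.1 rad); the robot touches nothing.
It fails at once if the green marker is moved by more than 5 mm (distance of marker_mid from where it was at the start of the episode above 0.005 m).
It fails at once if a book is moved or lifted by more than 15 mm (distance of any of book_blue, book_yellow, book_green from where it was at the start of the episode above 0.015 m).
It fails at once if the stapler, bowl or tumbler is moved or lifted by more than 15 mm (distance of any of stapler, bowl, tumbler from where it was at the start of the episode above 0.015 m).
It also fails if it takes over 42 s, if anything falls off the work surface, if the arm or the gripper's body presses on something with over 40 N, if the wrist force passes 120 N, or if a joint passes its speed limit or range.

### The arm

A 6-joint arm with a two-finger parallel gripper is mounted at the origin on the work surface. World frame = base frame: x ahead of the robot, y to its left, z up, the work surface at z = 0. Lengths are in mm, angles in rad, forces in N, time in s.
With the tool pointing down it reaches from about 375 to 900 mm from the base axis. Payload 3.1 kg.
Tool frame: the origin (TCP) lies midway between the tips of the shut fingers; the grasp point (between the pads) lies 19 mm behind it; z points along the fingers, y is the direction in which the jaws open and shut (so a half turn about z gives the same grasp; the last joint's range is limited). The gripper opens to 87 mm and grips with 3 to 60 N. Pads are 19 mm wide; open, the fingers measure 117 mm over their backs; the gripper's body (75 mm by 190 mm) begins 51 mm behind the grasp point.
Start: joints at [-1.282, 0.527, 1.433, -0, 1.181, -0.178], TCP at [281.287, -558.099, 222.548] pointing down, gripper open.
Joint ranges: [-3.08, 3.08], [-0.75, 2.2], [0.22, 2.44], [-1.43, 4.57], [0, 2.65], [-2.85, 2.85]. Speed limits (rad/s): [2.79, 2.79, 3.14, 3.14, 3.14, 3.14].

### API

Orientations are given as a 3x3 rotation matrix whose columns are the frame's x, y, z axes.
In Python, from cell import ctrl, imaging gives the robot as it stands.
- The arm moves only by the shell command python3 -m inch 'ROWS'. ROWS is a JSON object of lists of equal length, an entry for each row: "claw": the finger opening in mm, from 0 to 87; "dp": the shift along the world's x, y, z in mm, a list of three; "turn": the turn about the world's z in degrees. A call has 1 to 12 rows; each row shifts and turns the commanded pose from where the row before left it; what a row does not reach is not made up. A row lasts 1/10 s, in which the tool goes at most 50 mm and 8.59 degrees, less where a joint would pass 70% of its speed; a pose out of reach is approached as far as the arm can. A call with a gripper value outside its range is refused whole. The fingers move at their own pace and stop on an object; the grip force is fixed at half the most. Time passes only in rows, so rows that do not move let the fingers close. It gives the time, the measured TCP pose, the force and the opening at its end, in the units of the state.
- ctrl.get_state(): the state, without advancing time (a new reading comes with each control period).
- imaging.camera(name): name is "scene" or "top" or "wrist"; returns the picture (480x640x3 uint8, blue, green, red); there is no depth.
- imaging.camera_model(name): a dict with "intrinsics" (3x3 intrinsics, pixels), "pose" (4x4, takes a point from camera to world coordinates). Camera axes: x right, y up, looking along -z (the intrinsics and any distortion apply to the point x, -y, -z); pixel columns grow to the right and rows downward; lengths in mm; the calibration is good to about 2 mm. A picture is of the moment at which its call begins: read the wrist's pose just before it. camera_model takes no time and is no camera call; for the wrist camera it gives the pose at the moment of the call.
- ctrl.job_done(): hands the job in, once; it reports no verdict.
The state is a dict: "time_s": time; "joint_positions": joint angles; "joint_velocities": joint speeds; "joint_torque": joint torques, N m; "eef_pos": TCP position; "tool_rot": TCP orientation; "wrist_force": force on the tool from outside, world axes, zero at the start; "torque": the same for the moment, N m; "finger_gap": finger opening in mm.
Only numpy, scipy, OpenCV 4.12 (cv2) and the standard library are available. Lean on these libraries where they do the work, as an engineer would, in place of code of your own. Each camera call takes 0.05 s, during which the arm holds its last target. There are 200 camera calls.

## Working session

There is one attempt and no reset: what is moved stays moved. The work goes in short steps, Python scripts to look and compute and a shell command to move; the robot and the scene stay as the last step left them, time stands still between calls to the robot, and variables do not carry over. Pictures are saved under pics/ and viewed, about 8 in all and at most 12, crops included, and the job is handed in when it is done.

```bash
mkdir -p pics; ls; cat > h.py <<'E'
import numpy as np, cv2
from cell import ctrl, imaging
def ray(m,u,v):
    K=np.array(m["intrinsics"]);P=np.array(m["pose"])
    d=np.linalg.inv(K)@[u,v,1]; d=P[:3,:3]@np.array([d[0],-d[1],-d[2]])
    return P[:3,3],d
def onz(m,u,v,z):
    o,d=ray(m,u,v); return o+d*(z-o[2])/d[2]
def proj(m,p):
    P=np.array(m["pose"]);c=P[:3,:3].T@(np.array(p)-P[:3,3]);q=np.array(m["intrinsics"])@[c[0],-c[1],-c[2]];return q[:2]/q[2]
E
python3 - <<'E'
from h import *
for n in("top","scene"):
    cv2.imwrite(f"pics/{n}0.png",imaging.camera(n)); m=imaging.camera_model(n); print(n,m)
print(ctrl.get_state())
E
```

```text
pics
top {'intrinsics': array([[491.70727478,   0.        , 315.2809166 ],
       [  0.        , 491.70727478, 243.83699828],
       [  0.        ,   0.        ,   1.        ]]), 'pose': array([[-3.00675511e-02,  9.95444496e-01, -9.04776123e-02,
         4.62304621e+02],
       [-9.99492945e-01, -2.89935573e-02,  1.31615780e-02,
        -3.21401112e+01],
       [ 1.04783525e-02,  9.08274716e-02,  9.95811516e-01,
         1.06028562e+03],
       [ 0.00000000e+00,  0.00000000e+00,  0.00000000e+00,
         1.00000000e+00]])}
scene {'intrinsics': array([[481.94640121,   0.        , 325.936343  ],
       [  0.        , 481.94640121, 240.77126281],
       [  0.        ,   0.        ,   1.        ]]), 'pose': array([[-1.95476860e-01, -6.72098255e-01,  7.14193765e-01,
         1.26931855e+03],
       [ 9.80692645e-01, -1.29845307e-01,  1.46226304e-01,
         9.87074495e+01],
       [-5.54373569e-03,  7.28988431e-01,  6.84503568e-01,
         7.34616158e+02],
       [ 0.00000000e+00,  0.00000000e+00,  0.00000000e+00,
         1.00000000e+00]])}
{'time_s': 0.1, 'joint_positions': array([-1.28247178e+00,  5.28387139e-01,  1.43377075e+00,  2.20480479e-05,
        1.18139145e+00, -1.78535507e-01]), 'joint_velocities': array([ 0.00173013, -0.00130751, -0.00161419, -0.00073074,  0.00115888,
       -0.00084801]), 'joint_torque': array([-5.38148906e-04, -4.40987241e+01, -1.77150518e+01,  6.33988366e-02,
        5.34049748e-02, -4.06898391e-05]), 'eef_pos': array([ 281.12586528, -557.47234869,  221.66200976]), 'tool_rot': array([[ 8.92989805e-01,  4.50076572e-01, -5.36819103e-04],
       [ 4.50076742e-01, -8.92987898e-01,  1.88171061e-03],
       [ 3.67540900e-04, -1.92195819e-03, -9.99998085e-01]]), 'wrist_force': array([ 0.08028589, -0.41536825,  0.40050319]), 'torque': array([-0.0203372 ,  0.02307357, -0.03742658]), 'finger_gap': 87.12908641133468}
```

View pics/top0.png

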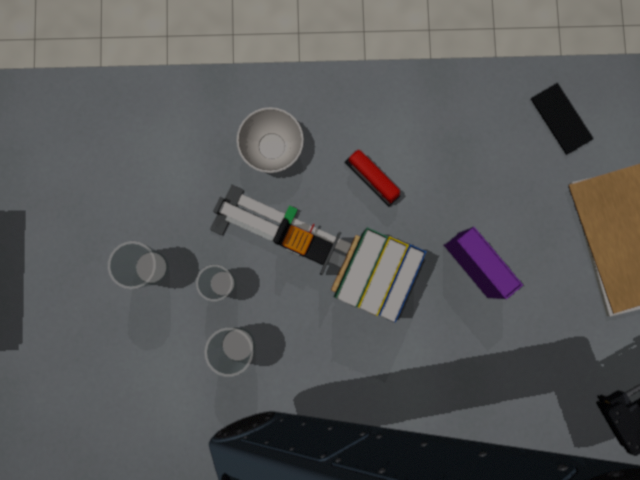

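View pics/scene0.png

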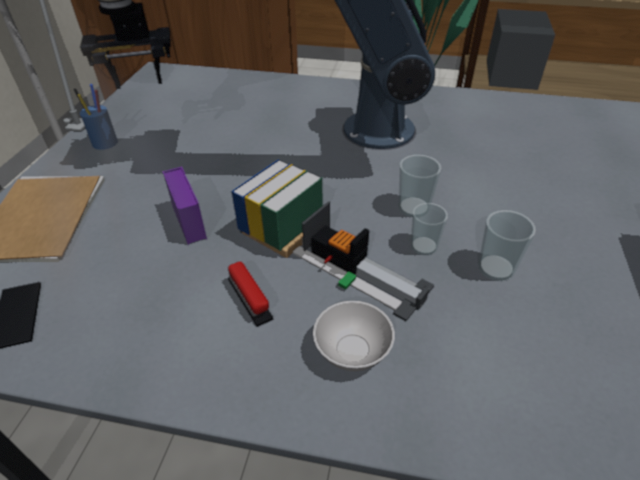

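The top view shows the rail running from the books (380,275) to the end stop (230,205). The orange paddle is at (298,238), the green marker at (291,215), the red pointer near (315,230), the bowl at (270,140) and the stapler at (375,178). There are three glasses, at (133,265), (215,283) and (229,352); the one at (215,283) is the smallest, so it's the tumbler meant. The purple box at (485,263) is the look-alike to leave alone. I only need to keep clear of all of these.

```bash
cat > meas.py <<'E'
from h import *
def blobs(im,lo,hi,amin=15):
    m=cv2.inRange(cv2.cvtColor(im,cv2.COLOR_BGR2HSV),lo,hi)
    n,l,s,c=cv2.connectedComponentsWithStats(m)
    return [(s[i,4],c[i].round(1),s[i,:4],np.argwhere(l==i)[:,::-1].astype(np.float32)) for i in range(1,n) if s[i,4]>=amin]
R={'orange':((8,150,90),(18,255,255),70),'green':((60,120,60),(80,255,255),18),'red':((0,120,60),(6,255,255),30)}
E
python3 - <<'E'
from meas import *
for n in("top","scene"):
    im=cv2.imread(f"pics/{n}0.png"); m=imaging.camera_model(n)
    for k,(lo,hi,z) in R.items():
        for a,c,s,p in blobs(im,lo,hi,5): print(n,k,a,c,s,onz(m,*c,z).round(1))
m=imaging.camera_model("top")
im=cv2.imread("pics/top0.png")
cv2.imwrite("pics/crop.png",cv2.resize(im[170:310,190:350],None,fx=5,fy=4.2,interpolation=cv2.INTER_CUBIC)[:600])
E
```

```text
top orange 518 [297.9 239.7] [284 226  29  29] [561.7 -10.3  70. ]
top green 126 [290.4 213.5] [285 206  12  18] [623.7   5.3  18. ]
top red 982 [374.3 175.3] [349 150  51  52] [ 699.  -176.1   30. ]
scene orange 6 [346.5  41.3] [345  41   4   2] [-467.1 -175.7   70. ]
scene orange 7 [351.3  41.4] [350  41   4   2] [-469.3 -158.5   70. ]
scene orange 14 [436.9  47.2] [432  45   9   5] [-471.2  145.1   70. ]
scene orange 31 [453.2  48.4] [448  46  10   5] [-470.7  201.2   70. ]
scene orange 325 [341.6 240.1] [329 230  26  22] [567.9 -12.6  70. ]
scene green 12 [458.5  18.8] [456  14   6  10] [-935.1  229.1   18. ]
scene green 5 [461.   26.6] [459  26   5   2] [-843.6  239.    18. ]
scene green 150 [347.1 279.4] [339 272  17  17] [624.3   9.3  18. ]
scene red 27 [327.7 258.5] [325 256   7   7] [585.7 -37.9  30. ]
scene red 903 [248.3 287.6] [229 262  39  52] [ 692.7 -173.6   30. ]
```

View pics/crop.png

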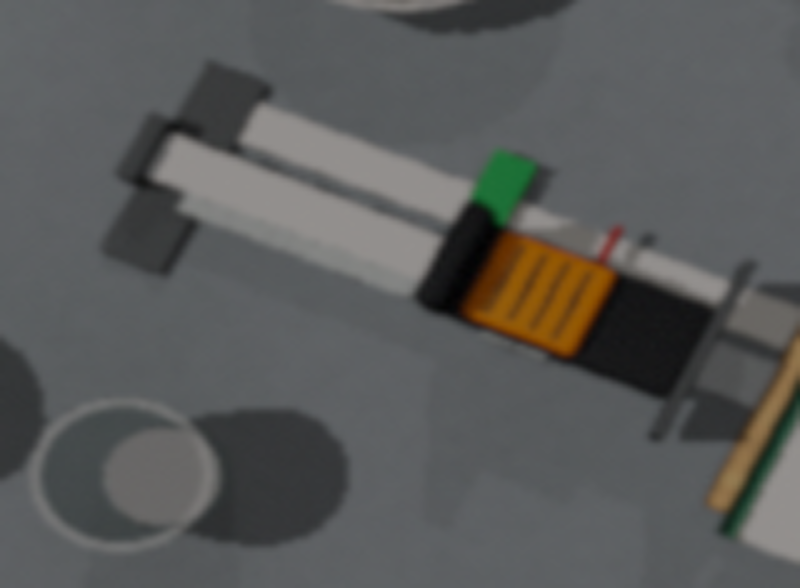

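The crop shows the pointer tip at px (313.4,224.8), the bar centre line running from (223,208) to (276,232), the paddle and its stop, and the marker.

```bash
python3 - <<'E'
from meas import *
m=imaging.camera_model("top"); ms=imaging.camera_model("scene"); im=cv2.imread("pics/top0.png")
a=onz(m,223,208.1,24);b=onz(m,276,232.4,24);y1=(a-b)/np.linalg.norm(a-b); print("bar",a,b,y1)
for k in("orange","green"):
    A,c,s,p=max((q for q in blobs(im,*R[k][:2])),key=lambda q:q[0]); print(k,cv2.minAreaRect(p))
    box=cv2.boxPoints(cv2.minAreaRect(p)); w=np.array([onz(m,*q,R[k][2]) for q in box]); print(w.round(1)); print(w.mean(0), np.linalg.norm(np.roll(w,1,0)-w,axis=1))
    e=[(w[i]-w[i-1])/np.linalg.norm(w[i]-w[i-1]) for i in range(4)];print("dirs",np.round(e,3)[:,:2].tolist())
def tri(u,v,us,vs):
    (o,d),(p,e)=ray(m,u,v),ray(ms,us,vs); t=np.linalg.lstsq(np.c_[d,-e],p-o,rcond=None)[0]; q1,q2=o+t[0]*d,p+t[1]*e; return ((q1+q2)/2).round(1),np.linalg.norm(q1-q2).round(1)
print("paddle tri",tri(297.9,239.7,341.6,240.1)); print("marker tri",tri(290.4,213.5,347.1,279.4))
P=onz(m,313.4,224.8,30);print("ptr",P)
print("ptr scene z30",onz(ms,330,261.5,30), onz(ms,325,256,30))
x1=np.array([y1[1],-y1[0],0])
O=np.array([561.7,-10.3,70]);M=np.array([624,7,18])
print("ptr-paddle x,y",(P-O)@x1,(P-O)@y1,"marker-ptr",(M-P)@x1,(M-P)@y1, "marker-paddle",(M-O)@x1,(M-O)@y1)
for n,u,v,z in(("tumbler",215,283,95),("bigL",133,265,110),("bigB",229,352,110),("bowl",270,140,55)): print(n,onz(m,u,v,z).round())
E
```

```text
bar [638.44056105 148.01233895  24.        ] [583.20901403  36.64126091  24.        ] [0.44428963 0.89588321 0.        ]
orange ((297.8620910644531, 239.65518188476562), (23.109935760498047, 22.847322463989258), 23.198591232299805)
[[550.6  20.6  70. ]
 [592.8   1.3  70. ]
 [573.  -41.2  70. ]
 [530.9 -21.8  70. ]]
[561.84765024 -10.26097045  70.        ] [46.72199578 46.40957767 46.91376775 46.35130339]
dirs [[0.421, 0.907], [0.91, -0.415], [-0.422, -0.906], [-0.908, 0.419]]
green ((289.8999938964844, 214.20001220703125), (8.9442720413208, 15.652474403381348), 26.56505012512207)
[[611.9  22.7  18. ]
 [641.7   7.   18. ]
 [632.6  -9.9  18. ]
 [602.8   5.9  18. ]]
[622.24259733   6.43724173  18.        ] [19.1610468  33.7099474  19.21420536 33.69008791]
dirs [[0.475, 0.88], [0.885, -0.466], [-0.476, -0.879], [-0.884, 0.467]]
paddle tri (array([562.5, -11.8,  65.1]), np.float64(3.3))
marker tri (array([623.6,   7.3,  16.9]), np.float64(3.8))
ptr [596.37549241 -43.00092725  30.        ]
ptr scene z30 [593.21532053 -31.57794868  30.        ] [579.59178534 -44.7285906   30.        ]
ptr-paddle x,y 45.5938743512762 -13.89024976341273 marker-ptr 2.5334388011348916 57.068273441318055 marker-paddle 48.12731315241109 43.17802367790533
tumbler [479. 153.  95.]
bigL [518. 307. 110.]
bigB [347. 125. 110.]
bowl [774.  43.  55.]
```

Paddle about (562,-11), rail y axis about (0.435,0.90), and the jaw needs to travel about 58 mm. I'll go above the paddle with the fingers shut and the tool y axis across the rail (turn +37.4°).

```bash
python3 -m inch '{"claw":[0,0,0,0,0,0,0,0,0,0,0,0],"dp":[[22,43,0],[22,43,0],[22,43,0],[22,43,0],[22,43,0],[22,43,0],[22,43,0],[22,43,0],[22,43,0],[22,43,0],[22,43,0],[22,43,0]],"turn":[4,4,4,4,4,4,4,4,4,1.4,0,0]}'; python3 -m inch '{"claw":[0,0,0],"dp":[[10,15,-15],[10,15,-15],[0,0,0]],"turn":[0,0,0]}'
python3 - <<'E'
from meas import *
s=ctrl.get_state(); print(s["eef_pos"],s["tool_rot"].round(3).tolist(),s["wrist_force"],s["finger_gap"],s["time_s"])
m=imaging.camera_model("wrist"); im=imaging.camera("wrist"); cv2.imwrite("pics/w1.png",im)
print(m)
for k,(lo,hi,z) in R.items():
    for a,c,b,p in blobs(im,lo,hi,60): print(k,a,c,b,onz(m,*c,z).round(1))
E
```

```text
time_s: 1.3
eef_pos: [545.6, -40.1, 222.3]
tool_rot: [[0.436, 0.9, -0.001], [0.9, -0.436, 0.0], [-0.0, -0.001, -1.0]]
wrist_force: [1.0, -0.9, -0.2]
finger_gap: 2.7
time_s: 1.6
eef_pos: [564.5, -9.8, 190.3]
tool_rot: [[0.433, 0.901, -0.004], [0.901, -0.433, 0.001], [-0.001, -0.004, -1.0]]
wrist_force: [-0.9, -0.7, -0.8]
finger_gap: 0.5
[564.51201044  -9.79780996 190.3122852 ] [[0.433, 0.901, -0.004], [0.901, -0.433, 0.001], [-0.001, -0.004, -1.0]] [-0.86940979 -0.68751607 -0.7847681 ] 0.49875350890927256 1.6
{'intrinsics': array([[348.37983897,   0.        , 317.07092201],
       [  0.        , 348.37983897, 242.04118929],
       [  0.        ,   0.        ,   1.        ]]), 'pose': array([[ 9.01228403e-01,  4.11059660e-01,  1.37176247e-01,
         6.01794369e+02],
       [-4.33319747e-01,  8.58210425e-01,  2.75152436e-01,
         6.63508566e+01],
       [-4.62201863e-03, -3.07416367e-01,  9.51563878e-01,
         3.53965870e+02],
       [ 0.00000000e+00,  0.00000000e+00,  0.00000000e+00,
         1.00000000e+00]])}
orange 2541 [313.5 235.6] [287 210  54  53] [560.6  -9.3  70. ]
green 783 [362.5 178.9] [344 169  38  22] [620.1   7.6  18. ]
red 90 [352.5 239.7] [342 238  21   5] [587.3 -40.1  30. ]
red 3380 [516.7 296.9] [469 252  88  85] [ 714.3 -169.2   30. ]
```

View pics/w1.png

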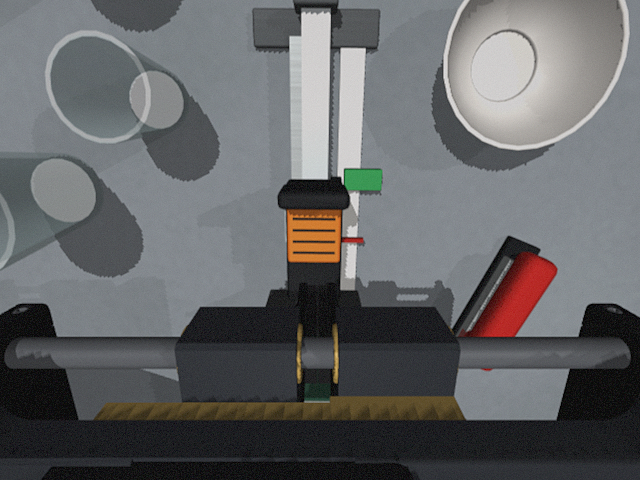

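The rail is vertical in the wrist image, so the alignment is good. Paddle at (313,236), marker (362,179), pointer (352,240), travel about 57 mm. Next I'll descend to just above the paddle, about 8 mm towards the stop from its centre.

```bash
python3 -m inch '{"claw":[0,0,0,0,0,0],"dp":[[-0.5,8,-30],[0,0,-30],[0,0,-30],[0,0,-15],[0,0,0],[0,0,0]],"turn":[0,0,0,0,0,0]}'; python3 -m inch '{"claw":[0,0,0,0,0,0,0],"dp":[[0,0,-4],[0,0,-4],[0,0,-4],[0,0,-4],[0,0,-4],[0,0,0],[0,0,0]],"turn":[0,0,0,0,0,0,0]}'
```

```text
time_s: 2.25
eef_pos: [565.1, -5.0, 88.2]
tool_rot: [[0.437, 0.899, 0.001], [0.899, -0.437, -0.0], [-0.0, 0.001, -1.0]]
wrist_force: [0.7, -0.5, 0.6]
finger_gap: 0.2
time_s: 2.95
eef_pos: [564.8, -4.0, 67.6]
tool_rot: [[0.436, 0.9, -0.0], [0.9, -0.436, -0.0], [-0.0, -0.0, -1.0]]
wrist_force: [-0.3, 0.5, 3.6]
finger_gap: 0.6
```

```bash
python3 -m inch '{"claw":[0,0,0,0,0,0],"dp":[[0,0,-3],[0,0,-2],[0,0,-1],[0,0,0],[0,0,0],[0,0,0]],"turn":[0,0,0,0,0,0]}'
```

```text
time_s: 3.55
eef_pos: [564.8, -4.1, 61.7]
tool_rot: [[0.436, 0.9, 0.0], [0.9, -0.436, 0.0], [0.0, 0.0, -1.0]]
wrist_force: [-0.3, 0.5, 4.0]
finger_gap: 0.8
```

Paddle pressed about 8 mm. I'll push 60 mm along the rail in slow steps, roughly 13 of it to reach the stop, then look.

```bash
python3 -m inch '{"claw":[0,0,0,0,0,0,0,0,0,0,0,0],"dp":[[2.2,4.5,0],[2.2,4.5,0],[2.2,4.5,0],[2.2,4.5,0],[2.2,4.5,0],[2.2,4.5,0],[2.2,4.5,0],[2.2,4.5,0],[2.2,4.5,0],[2.2,4.5,0],[2.2,4.5,0],[2.2,4.5,0]],"turn":[0,0,0,0,0,0,0,0,0,0,0,0]}'; python3 -m inch '{"claw":[0,0],"dp":[[0,0,0],[0,0,0]],"turn":[0,0]}'
cat > look.py <<'E'
import sys; from meas import *
n=sys.argv[1]; yr=np.array([.435,.9])
m=imaging.camera_model("wrist"); im=imaging.camera("wrist"); cv2.imwrite(f"pics/{n}.png",im)
g=None
for k,(lo,hi,z) in R.items():
    for a,c,b,p in blobs(im,lo,hi,20):
        w=onz(m,*c,z); print(k,a,c,b,w.round(1),"along",(w[:2]@yr).round(1))
E
python3 look.py w2
```

```text
time_s: 4.75
eef_pos: [591.4, 50.2, 61.6]
tool_rot: [[0.436, 0.9, 0.0], [0.9, -0.436, -0.0], [-0.0, 0.0, -1.0]]
wrist_force: [-1.2, -3.1, 3.6]
finger_gap: 0.5
time_s: 4.95
eef_pos: [591.8, 50.9, 61.7]
tool_rot: [[0.437, 0.9, 0.001], [0.9, -0.437, 0.001], [0.002, 0.001, -1.0]]
wrist_force: [1.6, 1.0, 3.6]
finger_gap: 0.1
green 477 [396.8 298.7] [380 287  33  20] [629.7   8.8  18. ] along 281.8
```

View pics/w2.png

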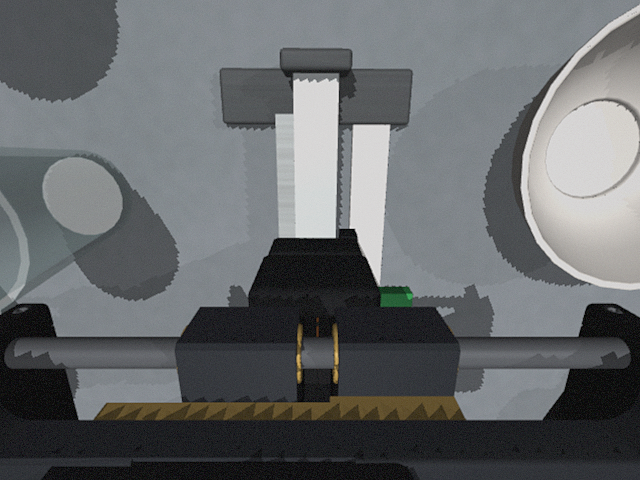

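The jaw has followed the finger, but the gripper hides the pointer from the wrist camera. I'll check with the scene camera.

```bash
cat > sc.py <<'E'
import sys; from meas import *
yr=np.array([.435,.9]); n=sys.argv[1]
for cam in("scene","top"):
    m=imaging.camera_model(cam); im=imaging.camera(cam); cv2.imwrite(f"pics/{cam}{n}.png",im)
    for k,(lo,hi,z) in R.items():
        for a,c,b,p in blobs(im,lo,hi,5):
            w=onz(m,*c,z)
            if 500<w[0]<680 and abs(w[1])<130: print(cam,k,a,c,b,w.round(1),"along",(w[:2]@yr).round(1))
    if cam=="scene": cv2.imwrite(f"pics/c{n}.png",cv2.resize(im[190:330,270:450],None,fx=4,fy=4,interpolation=cv2.INTER_CUBIC))
E
python3 sc.py 2
```

```text
scene orange 18 [367.7 261.8] [366 259   4   6] [618.6  47.2  70. ] along 311.5
scene green 134 [346.4 279.6] [338 272  18  17] [625.1   8.   18. ] along 279.1
scene red 14 [347.5 268.7] [345 266   6   7] [606.4   6.8  30. ] along 269.9
top orange 6 [288.5 227.5] [288 226   2   4] [587.1   8.   70. ] along 262.6
top green 22 [294.3 210.5] [293 208   4   7] [629.9  -3.2  18. ] along 271.2
```

View pics/c2.png

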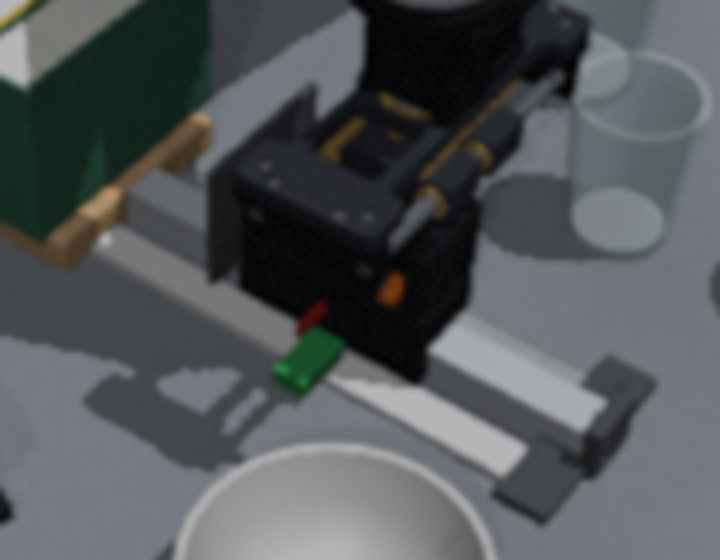

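The scene shows the pointer at (347.5,268.7), about 9 mm short of the marker at (346.4,279.6); 49 mm has been done. I'll push 8.5 mm more.

```bash
python3 -m inch '{"claw":[0,0,0,0,0],"dp":[[1.7,3.6,0],[1.3,2.7,0],[0.7,1.4,0],[0,0,0],[0,0,0]],"turn":[0,0,0,0,0]}'; python3 sc.py 3
```

```text
time_s: 5.6
eef_pos: [594.7, 57.0, 61.7]
tool_rot: [[0.436, 0.9, -0.0], [0.9, -0.436, -0.001], [-0.001, -0.0, -1.0]]
wrist_force: [0.3, -1.1, 4.7]
finger_gap: 0.5
scene orange 14 [370.9 263.4] [369 261   4   6] [621.7  53.8  70. ] along 318.8
scene green 112 [346.3 280. ] [339 274  17  13] [626.2   8.   18. ] along 279.6
scene red 21 [349.9 270.8] [347 268   7   7] [611.2  12.5  30. ] along 277.1
top orange 27 [284.7 226.9] [283 223   5  10] [588.6  15.7  70. ] along 270.2
top green 78 [291.6 212.6] [288 207   9  16] [625.6   2.7  18. ] along 274.6
```

View pics/c3.png

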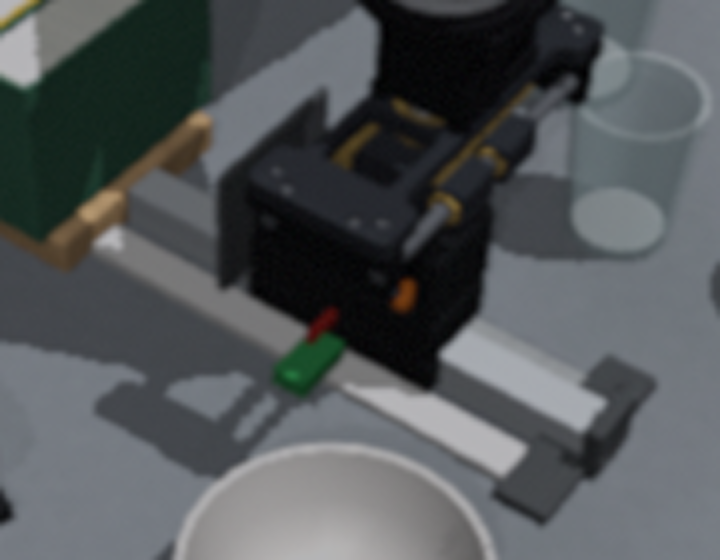

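The pointer is now within about 2 mm. I'll lift straight off and check.

```bash
python3 -m inch '{"claw":[0,0,0,0,0,0,0,0,0,0,0],"dp":[[0,0,-0],[0,0,3],[0,0,4],[0,0,6],[0,0,10],[0,0,20],[0,0,30],[0,0,30],[-8,-18,20],[0,0,0],[0,0,0]],"turn":[0,0,0,0,0,0,0,0,0,0,0]}'; python3 look.py w4; python3 sc.py 4
```

```text
time_s: 6.8
eef_pos: [586.7, 40.0, 185.0]
tool_rot: [[0.437, 0.9, 0.001], [0.9, -0.437, 0.001], [0.001, 0.0, -1.0]]
wrist_force: [0.1, 0.2, -0.7]
finger_gap: 0.7
orange 2655 [314.8 235.5] [287 209  56  54] [585.1  41.5  70. ] along 291.8
green 589 [363.5 233.1] [344 224  36  21] [622.4   8.7  18. ] along 278.6
red 85 [354.4 239.3] [344 237  21   5] [612.1  10.7  30. ] along 275.9
red 1137 [524.2 322.6] [494 303  55  34] [ 733.7 -149.1   30. ] along 185.0
red 1644 [484.6 389. ] [455 368  64  47] [ 671.3 -211.9   30. ] along 101.3
red 44 [458.6 381.2] [456 374   6  14] [ 648.7 -189.3   30. ] along 111.8
scene orange 372 [364.7 251.5] [351 241  28  23] [591.6  37.6  70. ] along 291.2
scene green 137 [346.8 280.4] [339 274  17  15] [627.1   9.1  18. ] along 281.0
scene red 30 [349.8 270.7] [347 268   7   7] [610.9  12.2  30. ] along 276.8
top green 13 [294.9 211.3] [294 208   3   8] [628.2  -4.4  18. ] along 269.3
```

View pics/w4.png

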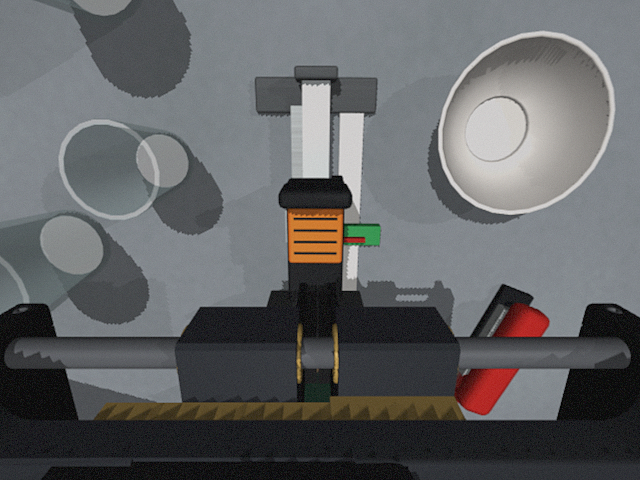

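View pics/c4.png

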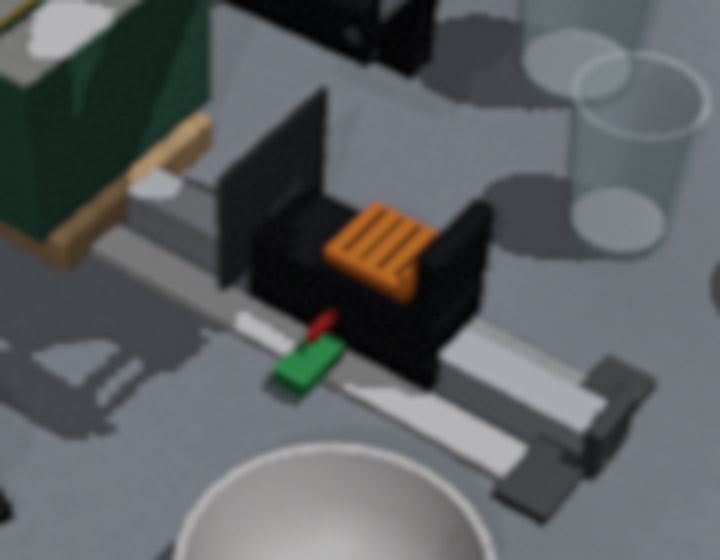

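The pointer lies over the marker, 3–4 mm short of its centre against a 12 mm tolerance. The paddle is up, the marker is in place and the arm is clear.

```bash
python3 -c "
from cell import ctrl
print(ctrl.job_done(), ctrl.get_state()['time_s'])"
```

```text
the job is handed in; nothing more can be done
the job is handed in; nothing more can be done
```

I pressed the paddle about 8 mm down with the shut fingertips, pushed the jaw about 56 mm back against its thumb stop, then lifted straight off and handed in at about 7 s.

- **Pointer:** in the last pictures it lies over the marker, short of its centre by 2.7 mm (wrist camera) or 4.2 mm (scene camera). The limit is 12 mm.
- **Release and arm:** the paddle looks up again in the pictures, though I did not measure its height. The arm is about 115 mm above the paddle, with the wrist force back near zero.
- **Marker:** its measured position stayed within about 2 mm in the scene view, which is camera noise.
- **Other objects:** the part of the books in view, the bowl, the stapler and the smallest glass (the tumbler meant) look undisturbed by eye; I did not measure them again.
- **Disagreements:** the top camera could not confirm the end position because the arm hid the pointer and most of the marker. The cameras also differ from each other by about 3 mm in absolute position. No check failed.

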